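Top up the drinking-chocolate tube to its fill line

ROBOT

A 7-joint arm with a two-finger parallel gripper is mounted at the origin on the work surface. World frame = base frame: x ahead of the robot, y to its left, z up, the work surface at z = 0. Lengths are in mm, angles in degrees, forces in N, time in s.
With the tool pointing down it reaches from about 350 to 900 mm from the base axis. Payload 7.2 kg.
Tool frame: the origin (TCP) lies at the very end of the fingers, on their centre line; the grasp point (between the pads) lies manip.grip_depth behind it (manip.grip_depth is the distance from the TCP to the grasp point, in mm); z points along the fingers, y is the line along which they close (so a half turn about z gives the same grasp; the last joint's range is limited). The gripper opens to 85 mm and grips with 20 to 120 N. Pads are 22 mm wide; open, the fingers measure 114 mm over their backs; the gripper's body (76 mm by 85 mm) begins 54 mm behind the grasp point. The pads swing forward as they close: fully open they stand 13 mm farther back than shut.
Start: joints at [66.624, 23.554, -0.728, 91.456, 0.321, 64.991, -4.71], TCP at [208.3, -589.271, 231.297] pointing down, gripper open.
Joint ranges: [-169.25, 169.25], [-16.82, 113.86], [-84.01, 82.57], [7.8, 145.47], [-59.2, 239.2], [7.22, 106.19], [-163.78, 163.78]. Speed limits (degrees/s): [136.94, 136.94, 172.46, 172.46, 180, 180, 180].

INTERFACE

Orientations are given as a 3x3 rotation matrix whose columns are the frame's x, y, z axes.
In Python, from plant import manip gives the robot as it stands. The module is installed in compiled form; this text tells all that it offers. Calls block until the motion is done:
- manip.goto(position, orientation): joint-space move of the TCP to a pose.
- manip.line_to(position, feed=150, frame=None, contact_N=None): straight line of the TCP; frame=None keeps the orientation; feed is the mean speed in mm/s. With contact_N (N) it stops when the force on the tool has changed by that much, and returns True; else False.
- manip.set_joints(angles): joint-space move.
- manip.grip(opening): finger opening in mm; the grip force is fixed at half the most; returns when the fingers have stopped.
- manip.sleep(seconds).
- manip.solve_ik(position, orientation): joint angles nearest the present ones, or None.
- manip.get_image(name): name is "scene" or "top"; returns (picture, depth): 480x640x3 uint8, red, green, blue; 480x640 float32, mm along the optical axis (not along the pixel's ray), 0 where there is no reading.
- manip.camera_params(name): a dict with "fx", "fy", "cx", "cy" (pixels), "T" (4x4, takes a point from camera to world coordinates). Camera axes: x right, y down, z forward; pixel columns grow to the right and rows downward; lengths in mm; the calibration is good to about 2 mm. A picture is of the moment at which its call begins. camera_params takes no time and is no camera call.
A pose or a line that the arm cannot do raises manip.PlanningError and nothing moves.
- manip.finish_job(): hands the job in; it is judged then, once.
Readings, each from a call of its own:
- manip.read_time_s(): time.
- manip.read_q(): joint angles.
- manip.read_dq(): joint speeds.
- manip.read_joint_efforts(): joint torques, N m.
- manip.read_tcp_pos(): TCP position.
- manip.read_eef_rot(): TCP orientation.
- manip.read_ft_force(): force on the tool from outside, world axes, zero at the start.
- manip.read_moment(): the same for the moment, N m.
- manip.read_opening(): finger opening in mm.
- manip.read_gripper_force(): force on a finger pad.
Only numpy, scipy, OpenCV 4.12 (cv2) and the standard library are available. Lean on these libraries where they do the work, as an engineer would, in place of code of your own. Each camera call takes 0.05 s, during which the arm holds its last target. There are 200 camera calls.

TASK

Top up the clear storage tube with rounds of drinking chocolate: take off its lid, then lower rounds from the wooden board into the tube, flat one on top of another and without dropping them in, until the top of the stack is level with the black fill line. Leave the round that is not needed on the board, put the lid back on so that it sits fully down, and leave the tamper, the sugar tin and the mug where they stand.

Things in the scene. Friction and masses are not known exactly. Their poses are not given: they have to be found in the camera images.
- tube_floor (a point): Storage tube, fixed: chrome foot 110 mm across, 12 mm thick, with a clear upright tube, 66 mm inner and 74 mm outer diameter. Point: centre of its inner floor, 12 mm above the counter, z up. From floor to rim it is open on two opposite sides, towards +y and -y of this frame, each opening 42 mm wide, so fingers holding a round across y can go down in them; walls on +x and -x, chrome-edged.
- tube_line (a point): Centre of the tube at the height of the black fill line, a 2 mm line round the clear wall, 60 mm above the inner floor: as high as three rounds. Same axes as tube_floor. One round (round0) is in the tube at the start.
- tube_rim (a point): Centre of the tube's mouth, level with its rim, 68 mm above the inner floor and 80 mm above the counter; the lid's flange rests on this rim. Same axes as tube_floor. The lid is on at the start.
- lid_knob (a point): Loose chrome lid, 150 to 230 g, with a black knob, an upright cylinder 26 mm in diameter, 26 mm tall, on a 6 mm stem. Point: on the knob's axis, 11 mm below its top, 21 mm above the top of the lid's flange, z up. Lid fully on: this point is 93 mm above the tube's inner floor; lid standing on the counter: 30 mm above it.
- lid_foot (a point): Centre of the lid's underside, 30 mm below lid_knob: the lower face of its plug, 60 mm in diameter, 5 mm deep, edge chamfered 3 mm. Above the plug is the flange, 80 mm in diameter, 4 mm thick. Lid fully on: this point is 63 mm above the tube's inner floor.
- board_top (a point): Dark wooden board, fixed, 340 mm along its x, 120 mm along its y, 12 mm thick. Point: centre of its top face, 12 mm above the counter, z up. At the start round1, round2 and round3 lie on it in a row along x, about 105 mm apart, in any order. The board may be to the left or the right of the tube.
- round0_centre (a point): a wrapped round of drinking chocolate: a flat rigid disc in kraft paper, 60 mm in diameter, 20 mm thick, 60 to 100 g; this point is its centre, 10 mm above its underside; z is its axis (up). It lies in the tube at the start.
- round1_centre (a point): a wrapped round of drinking chocolate: a flat rigid disc in kraft paper, 60 mm in diameter, 20 mm thick, 60 to 100 g; this point is its centre, 10 mm above its underside; z is its axis (up). It lies on the board at the start.
- round2_centre (a point): a wrapped round of drinking chocolate: a flat rigid disc in kraft paper, 60 mm in diameter, 20 mm thick, 60 to 100 g; this point is its centre, 10 mm above its underside; z is its axis (up). It lies on the board at the start.
- round3_centre (a point): a wrapped round of drinking chocolate: a flat rigid disc in kraft paper, 60 mm in diameter, 20 mm thick, 60 to 100 g; this point is its centre, 10 mm above its underside; z is its axis (up). It lies on the board at the start.
- tamper: steel coffee tamper standing on its 58 mm foot, 95 mm tall; origin at the centre of its underside. Not part of the job.
- sugar_tin: cream enamel sugar tin with a lid, 103 mm in diameter, 145 mm tall; origin at the centre of its underside. Not part of the job.
- latte_mug: tall clear glass mug with a handle, 76 mm in diameter, 145 mm tall; origin at the centre of its underside. Not part of the job.
Mind the look-alikes: they are no part of the job. Leave any turquoise look-alike of the part that bears round1_centre alone.

How it is judged:
By the outcome, as a careful person would: the job done as asked, in the order asked, and still so for the second after the job is handed in, with the robot touching nothing.
It also fails if it takes over 67 s, if anything falls off the work surface, if the arm or the gripper's body presses on something with over 40 N, if the wrist force passes 120 N, or if a joint passes its speed limit or range.

## Working session

There is one attempt and no reset: what is moved stays moved. The work goes in short steps, each a Python script; the robot and the scene stay as the last script left them, time stands still between calls to the robot, and variables do not carry over. Pictures are saved under pics/ and viewed, at most 10 in all, crops included, and the job is handed in when it is done.

```bash
mkdir -p pics; ls; python3 - <<'E'
from plant import manip
import cv2,numpy as np
for n in("scene","top"):
    im,d=manip.get_image(n); cv2.imwrite(f"pics/{n}0.png",im[:,:,::-1]); np.save(f"pics/{n}0.npy",d)
    p=manip.camera_params(n); print(n,p["fx"],p["fy"],p["cx"],p["cy"]); print(np.round(p["T"],3).tolist())
print(manip.grip_depth,manip.read_time_s(),manip.read_opening()); print(np.round(manip.read_eef_rot(),3).tolist())
E
```

```text
pics
scene 586.1575002475665 586.1575002475665 323.690613744714 245.27050602204162
[[0.78, 0.471, -0.412, 1136.752], [0.626, -0.596, 0.503, -678.583], [-0.008, -0.65, -0.76, 1086.833], [0.0, 0.0, 0.0, 1.0]]
top 466.81492464237556 466.81492464237556 319.22834767533215 234.20817885574456
[[0.002, -0.988, 0.157, 410.754], [-1.0, -0.004, -0.012, 4.366], [0.012, -0.157, -0.988, 1133.717], [0.0, 0.0, 0.0, 1.0]]
18.700000000000003 0.1 85.24013887952451
[[0.943, 0.333, -0.001], [0.333, -0.943, 0.001], [-0.0, -0.001, -1.0]]
```

View pics/top0.png

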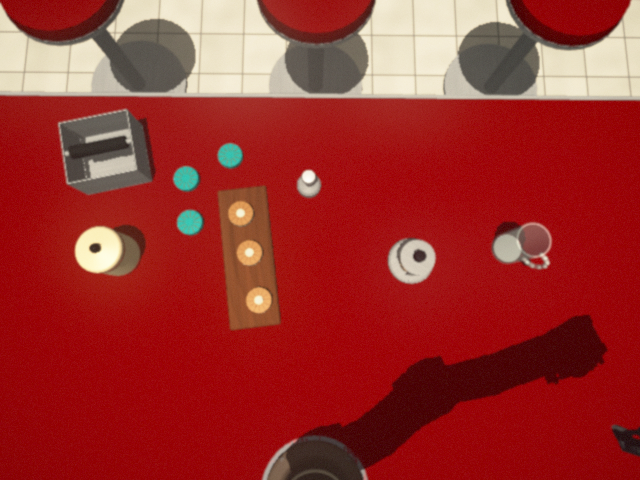

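View pics/scene0.png

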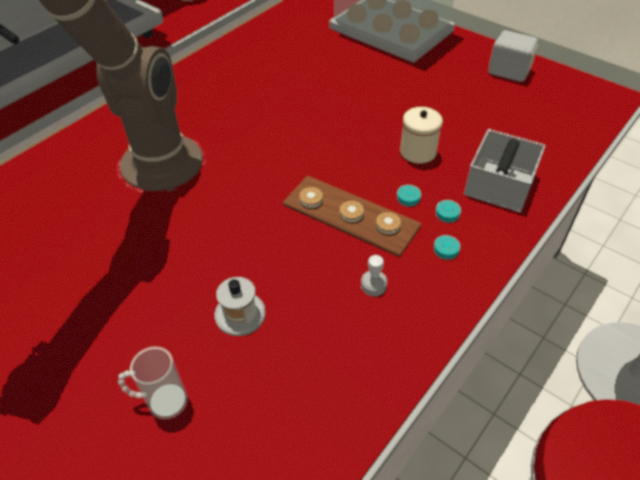

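The top view shows the board with three rounds at about (240,213), (249,253) and (258,300). The tube has its knob at (420,256) and its foot at (412,262), the tamper is at (308,184), the mug at (530,243) and the tin at (100,250). The turquoise look-alikes are beside the board. The scene view shows the tube at (237,305). Next I'll measure these and zoom on the tube to find its openings.

```bash
cat > h.py <<'E'
from plant import manip
import cv2,numpy as np
def ray(n,u,v):
    p=manip.camera_params(n);T=np.array(p["T"])
    d=T[:3,:3]@np.array([(u-p["cx"])/p["fx"],(v-p["cy"])/p["fy"],1]);return T[:3,3],d
def plane(n,u,v,z):
    o,d=ray(n,u,v);return o+d*(z-o[2])/d[2]
def proj(n,P):
    p=manip.camera_params(n);T=np.array(p["T"]);c=T[:3,:3].T@(np.array(P,float)-T[:3,3])
    return np.array([p["fx"]*c[0]/c[2]+p["cx"],p["fy"]*c[1]/c[2]+p["cy"]])
def tri(a,b):
    (o1,d1),(o2,d2)=a,b
    s=np.linalg.lstsq(np.c_[d1,-d2],o2-o1,rcond=None)[0]
    p,q=o1+s[0]*d1,o2+s[1]*d2;return (p+q)/2,np.linalg.norm(p-q)
def blobs(m,lo,hi):
    n,l,st,c=cv2.connectedComponentsWithStats(m.astype(np.uint8))
    return [(c[i],st[i],l==i) for i in range(1,n) if lo<st[i,4]<hi]
E
python3 - <<'E'
from h import *
I={n:cv2.imread(f"pics/{n}0.png") for n in("top","scene")}
roi={"top":(200,330,170,285),"scene":(165,250,280,425)}
for n in I:
    hsv=cv2.cvtColor(I[n],cv2.COLOR_BGR2HSV).astype(int);H,S,V=hsv[...,0],hsv[...,1],hsv[...,2]
    m=(V>170)&(H>8)&(H<40); k=np.zeros_like(m);r=roi[n];k[r[0] if n=="scene" else 190:r[1],r[2]:r[3]]=1
    for c,st,l in blobs(m&k,60,1500):
        (x,y),rr=cv2.minEnclosingCircle(np.argwhere(l)[:,::-1].astype(np.float32))
        print(n,"round",c.round(1),st[2:],round(rr,1),plane(n,*c,30).round(1))
    b=(H>4)&(H<20)&(V<170)&(V>50)&(S<215)&(S>80)&k.astype(bool)
    q=(235,290,385,450) if n=="top" else (270,340,205,275)
    k=np.zeros_like(m);k[q[0]:q[1],q[2]:q[3]]=1
    for c,st,l in blobs((V<60)&k,30,600): print(n,"knob",c.round(1),st,plane(n,*c,112).round(1))
    cv2.imwrite(f"pics/{n}_tube.png",cv2.resize(I[n][q[0]-10:q[1]+10,q[2]-10:q[3]+10],None,fx=6,fy=6,interpolation=cv2.INTER_CUBIC))
a=cv2.resize(cv2.imread("pics/top_tube.png"),(400,400)) ; b=cv2.resize(cv2.imread("pics/scene_tube.png"),(400,400))
cv2.imwrite("pics/tube_both.png",np.hstack([a,b]))
E
```

```text
top round [239.8 212.9] [ 25  25 487] 12.6 [637.6 182.2  30. ]
top round [248.7 252.3] [ 26  26 509] 12.8 [542.1 158.5  30. ]
top round [258. 300.] [ 26  27 539] 13.2 [430. 134.  30.]
scene round [310.5 194.6] [ 23  16 293] 11.3 [430.7 134.3  30. ]
scene round [351.2 208.8] [ 24  17 315] 11.7 [543.  158.4  30. ]
scene round [388.  220.4] [ 24  18 332] 11.8 [637.8 182.5  30. ]
scene knob [234.4 287.3] [230 281  10  14 112] [ 535.5 -236.3  112. ]
```

View pics/tube_both.png

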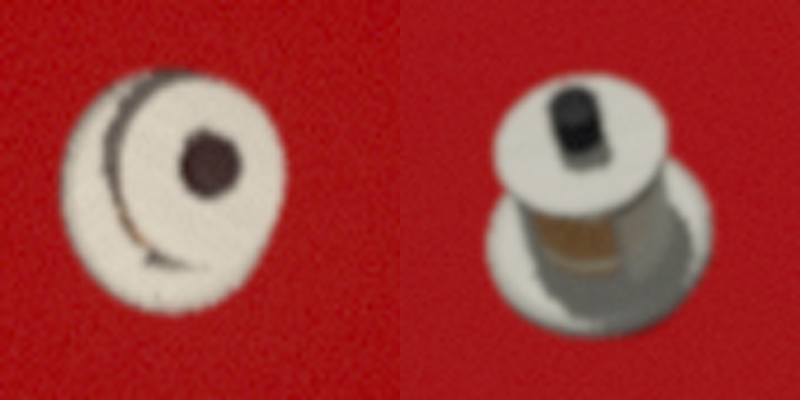

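The crops show the lid on, with its knob at about (419.6,255.6) in the top view. The brown round is visible through the tube's side. The slot direction has to wait until the lid is off. The rounds agree between the two views to about 1 mm, so I'll take the lid off now.

```bash
cat >> h.py <<'E'
def R(yaw):
    c,s=np.cos(np.radians(yaw)),np.sin(np.radians(yaw));return np.array([[c,s,0],[s,-c,0],[0,0,-1.]])
def shot(tag):
    for n in("top","scene"):
        im,d=manip.get_image(n);cv2.imwrite(f"pics/{n}_{tag}.png",im[:,:,::-1]);np.save(f"pics/{n}_{tag}.npy",d)
def st(*a): print(*a,"t",round(manip.read_time_s(),2),"tcp",np.round(manip.read_tcp_pos(),1),"op",round(manip.read_opening(),1),"F",np.round(manip.read_ft_force(),1),flush=True)
E
python3 - <<'E'
from h import *
a=plane("top",419.6,255.6,116);b=plane("scene",234.4,287.3,110);print(a,b)
assert np.linalg.norm(a[:2]-b[:2])<12
P=(a+b)/2;x,y=P[:2]
manip.goto([x,y,150],R(66)); st("above")
manip.grip(60)
if manip.line_to([x,y,86],contact_N=6): st("CONTACT!"); raise SystemExit
manip.grip(0); st("gripped")
np.save("lidpose.npy",manip.read_tcp_pos())
manip.line_to([x,y,150],feed=120); st("lifted")
E
```

```text
[ 525.948819   -228.61219932  116.        ] [ 534.1672905  -235.29115992  110.        ]
above t 1.88 tcp [ 529.5 -233.9  150.1] op 85.4 F [ 0.5 -0.1 -0.1]
gripped t 3.23 tcp [ 530.  -231.9   87.2] op 24.7 F [-2.6  1.7  6.8]
lifted t 3.92 tcp [ 529.7 -232.   149.5] op 24.5 F [-0.8 -0.5 -1.2]
```

```bash
python3 - <<'E'
from h import *
manip.goto([450,-90,70],R(66)); 
c=manip.line_to([450,-90,15],feed=60,contact_N=4); st("down",c)
np.save("lidput.npy",manip.read_tcp_pos())
manip.grip(60); p=manip.read_tcp_pos()
manip.line_to([p[0],p[1],150],feed=250)
manip.goto([431,134,150],R(107)); st("clear")
shot("1")
d=cv2.imread("pics/top_1.png");s=cv2.imread("pics/scene_1.png")
f=lambda im,r:cv2.resize(im[r[0]:r[0]+75,r[1]:r[1]+75],(400,400),interpolation=cv2.INTER_CUBIC)
cv2.imwrite("pics/tube1.png",np.hstack([f(d,(225,375)),f(s,(265,200))]))
E
```

```text
down False t 5.74 tcp [450.3 -90.   15.3] op 24.2 F [ 0.3 -0.1 -0.9]
clear t 7.77 tcp [431.1 132.3 149.3] op 59.9 F [ 0.1 -0.  -0.2]
```

View pics/tube1.png

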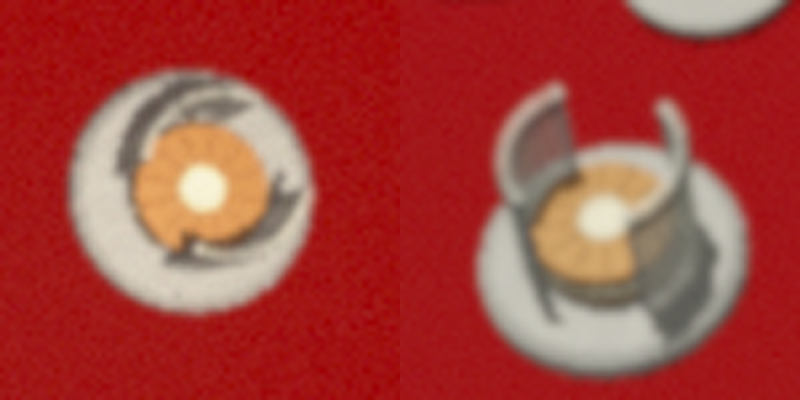

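View pics/top_1.png

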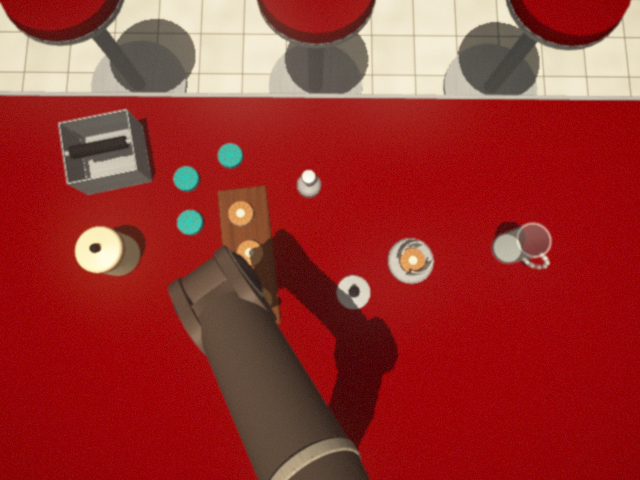

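The crops show the open tube: the foot circle is centred at about crop (190,190) in the top view and (612,262) in the scene view. In the scene view the rim arcs end at about (558,90), (520,203), (665,103) and (632,230). The slots therefore face up and down in the scene crop. The lid stands upright at (353,292). Next I'll compute the tube centre and yaw.

```bash
python3 - <<'E'
from h import *
for n,(r0,c0) in {"top":(215,365),"scene":(265,195)}.items():
    im=cv2.imread(f"pics/{n}_1.png");h=cv2.cvtColor(im,cv2.COLOR_BGR2HSV).astype(int)
    red=(h[...,1]>170)&((h[...,0]<5)|(h[...,0]>170));sub=np.zeros(red.shape,bool);sub[r0:r0+90,c0:c0+90]=1
    b=max(blobs(~red&sub,500,6000),key=lambda t:t[1][4])[2]
    ct=max(cv2.findContours(b.astype(np.uint8),0,1)[0],key=cv2.contourArea)
    pts=np.array([plane(n,*p,9)[:2] for p in ct[:,0,:]])
    if n=="scene": # only lower edge of the foot (walls hide the rest)
        pts=pts[ct[:,0,1]>312]
    A=np.c_[2*pts,np.ones(len(pts))];s=np.linalg.lstsq(A,(pts**2).sum(1),rcond=None)[0]
    print(n,"foot",s[:2].round(1),"r",np.sqrt(s[2]+s[:2]@s[:2]).round(1))
    w=(h[...,2]>200)&(h[...,1]<90)&(h[...,0]<40)
    k=np.zeros(red.shape,bool)
    cu,cv=((412.5,260.2) if n=="top" else (237.5,305.5));k[int(cv)-6:int(cv)+7,int(cu)-6:int(cu)+7]=1
    for c,stt,l in blobs(w&k,20,200): print("  white centre",c.round(1),stt[2:],plane(n,*c,32).round(1))
px=lambda x,y:plane("scene",200+(x-400)*75/400,265+y*75/400,80)[:2]
E4=[px(558,90),px(665,103),px(520,203),px(632,230)]
print(np.round(E4,1).tolist(),np.mean(E4,0))
far,near=(E4[0]+E4[1])/2,(E4[2]+E4[3])/2;ya=near-far;xa=(E4[1]+E4[3]-E4[0]-E4[2])
print("y axis angle",np.degrees(np.arctan2(ya[1],ya[0])),"x axis angle",np.degrees(np.arctan2(xa[1],xa[0])))
m=cv2.imread("pics/top_1.png")[225:297,375:450];m2=cv2.imread("pics/scene_1.png")[265:340,200:275]
cv2.imwrite("pics/z.png",cv2.resize(np.hstack([m[:72],m2[:72]]),(800,384),interpolation=cv2.INTER_LANCZOS4))
E
```

```text
top foot [ 526.3 -230. ] r 56.1
  white centre [412.5 259.9] [ 8  9 58] [ 525.2 -230.6   32. ]
scene foot [ 531.5 -233.8] r 56.1
  white centre [237.7 305.2] [11  9 73] [ 525.6 -230.2   32. ]
[[497.4, -217.7], [535.8, -195.6], [524.9, -266.5], [568.1, -248.4]] [ 531.55530395 -232.04423231]
y axis angle -59.528584072146515 x axis angle 26.15571777369616
```

The tube centre is about (526.5,-230): both views agree once I allow for the foot's side face. The tool yaw needed to match the slots is about 28.5°. Next I'll pick up the first round.

```bash
cat >> h.py <<'E'
C=np.array([526.5,-230.]);YAW=28.5
def pick(x,y):
    manip.goto([x,y,60],R(YAW));manip.grip(74)
    c=manip.line_to([x,y,2],feed=60,contact_N=4);st("board",c)
    z=manip.read_tcp_pos()[2]+(3 if c else 0)
    manip.line_to([x,y,z],feed=60);manip.grip(0);st("grip");zg=manip.read_tcp_pos()[2]
    manip.line_to([x,y,130],feed=200);st("lift");return zg
E
python3 - <<'E'
from h import *
zg=pick(430.4,134.2);np.save("zg.npy",zg)
if 57<manip.read_opening()<63:
    manip.goto([*C,zg+88],R(YAW));st("hover");shot("2")
    im=cv2.imread("pics/scene_2.png")[215:365,160:310];cv2.imwrite("pics/hov.png",cv2.resize(im,(600,600),interpolation=cv2.INTER_CUBIC))
E
```

```text
board True t 10.28 tcp [429.9 134.1   3.1] op 73.9 F [-1.9  0.4  9.4]
grip t 10.82 tcp [431.6 134.7   7.4] op 58.7 F [-2.2 -1.  19.9]
lift t 11.59 tcp [429.8 133.8 129. ] op 58.3 F [-0.3 -0.5 -1. ]
hover t 13.0 tcp [ 526.9 -228.    95.3] op 58.5 F [ 0.7  1.  -0.4]
```

View pics/hov.png

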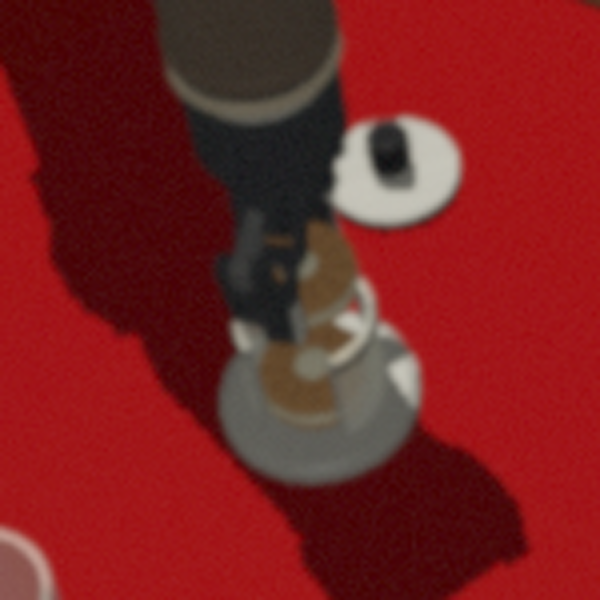

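The hover view shows the round held level over the tube mouth, with round0 visible below at about crop (310,370) and the fingers in line with the slots. I'll lower it with contact stops.

```bash
cat >> h.py <<'E'
def insert(zend):
    manip.line_to([*C,manip.read_tcp_pos()[2]],feed=40);manip.sleep(.2);st("settled")
    c=manip.line_to([*C,zend-4],feed=45,contact_N=3.5);st("stop",c,"expected",zend);return manip.read_tcp_pos()[2]
def release(w=72):
    manip.grip(w);st("open");p=manip.read_tcp_pos();manip.line_to([p[0],p[1],140],feed=200);st("up")
E
python3 - <<'E'
from h import *
zg=float(np.load("zg.npy"))
z=insert(zg+20)
if abs(z-zg-20)<4: release()
E
```

```text
settled t 13.55 tcp [ 526.6 -229.9   95.7] op 57.9 F [-0.2 -0.2 -0.3]
stop True expected 27.418602361025698 t 14.93 tcp [ 526.4 -230.    27.4] op 58.7 F [-0.4 -0.   5.1]
open t 15.22 tcp [ 525.6 -229.6   26.3] op 72.3 F [-0.1 -1.   1.1]
up t 15.93 tcp [ 525.  -229.5  139.2] op 72.1 F [ 0.4 -0.1  0.3]
```

The first round seated at exactly the expected height. Now the second.

```bash
sed -i 's/(3 if c else 0)/(6 if c else 0)/' h.py; python3 - <<'E'
from h import *
zg=pick(542.5,158.4)
if 57<manip.read_opening()<63:
    manip.goto([*C,zg+88],R(YAW))
    z=insert(zg+40)
    if abs(z-zg-40)<4:
        release();manip.goto([450,-90,100],R(66));st("over lid");shot("3")
        t=cv2.imread("pics/scene_3.png")[250:350,190:290];cv2.imwrite("pics/t3.png",cv2.resize(t,(500,500),interpolation=cv2.INTER_CUBIC))
E
```

```text
board True t 18.52 tcp [541.8 158.2   3.1] op 74.3 F [-1.4 -0.1  7.1]
grip t 19.06 tcp [542.6 158.4   9.5] op 58.0 F [-0.9 -0.6  6.4]
lift t 19.82 tcp [541.8 158.  128.9] op 58.0 F [-1.3 -0.2 -1.7]
settled t 21.72 tcp [ 526.6 -229.7   97.5] op 58.1 F [ 0.2 -0.2 -1.9]
stop True expected 49.475912641918285 t 22.69 tcp [ 526.2 -229.9   49.5] op 58.4 F [-0.4  0.   5.2]
open t 22.98 tcp [ 525.3 -229.6   48.7] op 72.1 F [-0.   0.2 -0.8]
up t 23.59 tcp [ 524.8 -229.6  139.3] op 72.6 F [ 0.4  0.6 -0.8]
over lid t 24.28 tcp [449.6 -90.   99.2] op 71.9 F [ 0.3 -0.3  0.5]
```

View pics/t3.png

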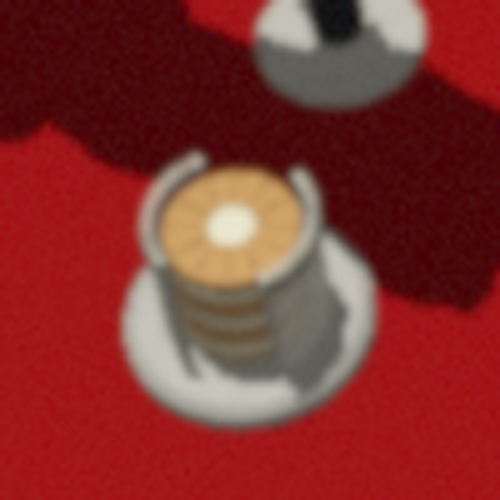

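The picture shows three rounds stacked flat in the tube, top at about (232,222), just below the rim, and the lid standing upright on the counter. Now the lid goes back. I'll place it at the tube centre, because the first grip had pulled it about 4 mm against the wall.

```bash
python3 - <<'E'
from h import *
manip.grip(60)
c=manip.line_to([450,-90,12],feed=90,contact_N=6);st("at lid",c)
manip.grip(0);st("grip");zl=manip.read_tcp_pos()[2]
manip.line_to([450,-90,130],feed=150);st("lift")
if 20<manip.read_opening()<30:
    manip.goto([*C,zl+95],R(66));manip.line_to([*C,zl+90],feed=40);manip.sleep(.2)
    c=manip.line_to([*C,zl+71],feed=25,contact_N=4);st("stop",c,"expected",zl+75)
E
```

```text
at lid False t 25.78 tcp [450.4 -90.   12.4] op 59.9 F [-0.1  0.  -0.3]
grip t 26.19 tcp [450.3 -90.1  12.6] op 24.1 F [-1.5 -0.3  5.9]
lift t 27.12 tcp [449.4 -90.  129.3] op 24.4 F [-0.4 -0.2 -1.1]
stop True expected 87.63164557801214 t 28.88 tcp [ 526.3 -230.    87.7] op 24.5 F [-0.4  0.1  5.6]
```

```bash
python3 - <<'E'
from h import *
manip.grip(60);st("open");manip.line_to([*C,170],feed=150)
manip.goto([400,-20,250],R(66));st("away");shot("4")
s=cv2.imread("pics/scene_4.png");t=cv2.imread("pics/top_4.png")
f=lambda im,r0,c0,n:cv2.resize(im[r0:r0+n,c0:c0+n],(390,390),interpolation=cv2.INTER_CUBIC)
cv2.imwrite("pics/fin.png",np.hstack([f(s,250,190,100),f(s,160,275,160)]))
E
```

```text
open t 29.31 tcp [ 525.6 -229.8   86.9] op 59.9 F [ 0.5 -0.3 -0.3]
away t 31.02 tcp [400.6 -21.  249.7] op 60.3 F [-0.5 -0.6 -0.1]
```

View pics/fin.png

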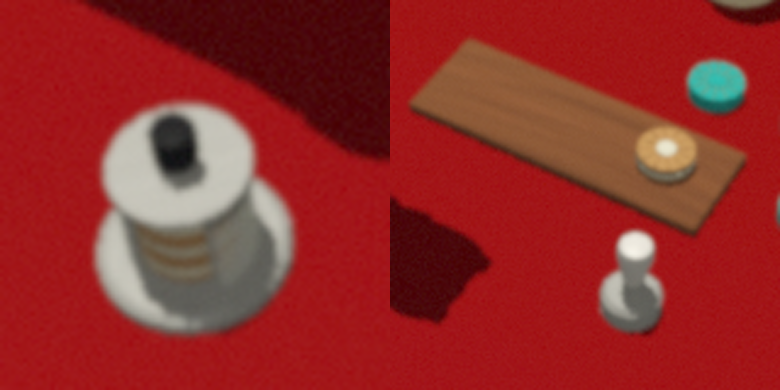

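The final crops show the lid level and seated on the tube, flange at about (180,165), with the stack below it. One round is left on the board at (665,153), and the tamper is standing undisturbed. Handing in.

```bash
python3 -c "
from plant import manip
print(manip.finish_job())"
```

```text
the job is handed in; nothing more can be done
None
```

The job is handed in at about 31 s: two rounds lowered onto round0 make three, level with the fill line by contact height; the lid is fully down, the spare round is on the board, and I never touched the tamper, tin or mug.

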